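# Unlock the wafer dock by its combination dial and take the carrier out

### The arm

A 6-joint arm with a two-finger parallel gripper is mounted at the origin on the work surface. World frame = base frame: x ahead of the robot, y to its left, z up, the work surface at z = 0. Lengths are in m, angles in rad, forces in N, time in s.
With the tool pointing down it reaches from about 0.3 to 0.875 m from the base axis. Payload 6.4 kg.
Tool frame: the origin (TCP) lies midway between the tips of the shut fingers; the grasp point (between the pads) lies 19 mm behind it; z points along the fingers, y is the line along which they close (so a half turn about z gives the same grasp; the last joint's range is limited). The gripper opens to 88 mm and grips with 3 to 60 N. Pads are 18 mm wide; open, the fingers measure 123 mm over their backs; the gripper's body (75 mm by 187 mm) begins 45 mm behind the grasp point.
Start: joints at [1.037, 0.181, 1.607, -0, 1.354, -0.206], TCP at [0.185, 0.544, 0.239] pointing down, gripper open.
Joint ranges: [-2.99, 2.99], [-0.89, 2.07], [0.3, 2.58], [-1.14, 4.28], [0, 2.63], [-3.12, 3.12]. Speed limits (rad/s): [2.57, 2.57, 3.01, 3.14, 3.14, 3.14].

### API

Orientations are given as a unit quaternion [x, y, z, w].
In Python, from plant import read_state, viewer, manip gives the robot as it stands.
- The arm moves only by the tool jog_arm, never from a script. Its argument "commands" is a list that holds one entry, the list of rows, each a list of 6 numbers: the shift along the world's x, y, z in units of 50 cm (1.0 is 50 cm), then the turn, a rotation vector about the world's x, y, z in units of pi/2 rad (1.0 is pi/2 rad). In form: [[[dx, dy, dz, wx, wy, wz], ...]]. A call has 1 to 20 rows; each row shifts and turns the commanded pose from where the row before left it; what a row does not reach is not made up. A row lasts 1/12 s, in which the tool goes at most 41.7 mm and 7.16 degrees, less where a joint would pass 70% of its speed; a pose out of reach is approached as far as the arm can. A call with a number of a shift or a turn outside -1 to 1 is refused whole. A call with a gripper value outside its range is refused whole. "hand" is the closure, from 0 (fully open) to 1 (shut), set as the call begins (left out, the last holds). The fingers move at their own pace and stop on an object; "force" is the grip in N (left out, the last holds). Time passes only in rows, so rows that do not move let the fingers close. It gives the time, the measured TCP pose, the force, the opening and the grip force at its end, in the units of the state.
- read_state(): the state, without advancing time (a new reading comes with each control period).
- viewer.read_camera(name): name is "side" or "top"; returns a dict with "pixels" (480x640x3 uint8, red, green, blue), "K" (3x3 intrinsics, pixels), "T" (4x4, takes a point from camera to world coordinates). Camera axes: x right, y up, looking along -z (the intrinsics and any distortion apply to the point x, -y, -z); pixel columns grow to the right and rows downward; lengths in m; the calibration is good to about 2 mm. A picture is of the moment at which its call begins. There is no depth.
- manip.close_job(): hands the job in; it is judged then, once.
The state is a dict: "t": time; "joint_positions": joint angles; "qvel": joint speeds; "joint_torque": joint torques, N m; "eef_pos": TCP position; "orientation": TCP orientation; "ft_force": force on the tool from outside, world axes, zero at the start; "torque": the same for the moment, N m; "finger_gap": opening from 0.0 (shut) to 1.0 (fully open); "finger_force": force on a finger pad.
Only numpy, scipy, OpenCV 4.12 (cv2) and the standard library are available. Lean on these libraries where they do the work, as an engineer would, in place of code of your own. Each camera call takes 0.05 s, during which the arm holds its last target. There are 200 camera calls.

### The job

The wafer carrier is locked in its dock: turn the dial left to the blue mark, then right to the red mark, then left again past blue to the green mark, stopping for about a second on each, and leave it on green. Then tip the carrier back by raising its front edge over the cradle's front lip, draw it forward so that its rear toe comes out from under the overhang, and lift it away without forcing it. Set it down gently, upright, in the middle of the blue mat and let go, leaving everything else on the table where it is and never tipping the carrier far over.

Things in the scene. Friction and masses are not known exactly. Their poses are not given: they have to be found in the camera images.
- dock: Fixed lock dock: base plate 210 (x) x 300 (y) x 10 mm high, origin at the centre of its underside on the table, z up; its front is -x (towards the robot, give or take its yaw). On its -y half a white console with a black sloping face that carries the dial; on its +y half the cradle that holds the carrier. The console's top edge is 120 mm above the table.
- face (a point): Centre of the black sloping face (140 x 132 mm), on the dial's axis, at (0, -75, 85) mm in the dock's frame; axes as the dock's. The face leans 30 degrees: outward normal (-0.5, 0, 0.866), uphill direction (0.866, 0, 0.5). Blue, red and green dots 15 mm wide lie on it, 56 mm from the axis.
- cradle (a point): Centre of the cradle's floor, at (0, 69, 10) mm in the dock's frame; axes as the dock's. Measured from here: front lip from x = -65 to -57 mm, 10 mm high; rear wall at x = 69 mm with an overhang from x = 60 to 75 mm, underside 12 mm and top 18 mm above the floor; side guides 10 mm high, 2 mm beside the carrier.
- bolt_tip (a point): Middle of the tip of the brass bolt (16 mm wide, 8 mm high), which comes out of the console along the dock's +y just above the carrier's lock tab and holds it down. The dial drives it, 16 mm per rad: it overlaps the tab by 4 mm at blue and more at red, and is 4 mm clear of it at green.
- dial (a joint): Angle of the dial, rad, read by the white pointer; 0 = pointer straight uphill, positive = turned right (clockwise as one looks at the face), negative = left. Marks: blue at -0.40, red at +0.45, green at -0.90. End stops at -1.05 and +0.60. Stays where it is left; turns with about 0.06 N m.
- dial_grip (a point): Point on the dial's axis at the height to grip, 34 mm out from the sloping face. The dial is a steel disc 88 mm across, 10 mm thick, carrying a black grip bar (white stripe on its pointer half) 64 mm long, 16 mm wide, standing from 10 to 46 mm out from the face. The point turns with the dial: its x axis runs along the bar towards the white pointer, its z axis is the dial's axis pointing out of the face.
- carrier: Loose wafer carrier, about 0.35 kg: clear box with a white lid, 112 x 92 mm, 50 mm high, origin at the centre of its underside; at the start it stands in the cradle with its axes along the dock's, 2 mm play all round. At its bottom, 6 mm thick: an orange toe 60 mm wide reaching to x = +67 mm, under the overhang; an orange lock tab reaching to y = -71 mm, from x = -45 to -15 mm.
- carrier_handle (a point): Centre of the carrier's orange handle bar, 78 mm above its underside: a bar 70 mm long along the carrier's y, 16 mm thick in x, 28 mm high (from 64 to 92 mm above the underside), on two short end posts above the 50 mm high lid.
- mat: Fixed blue mat, 200 x 200 mm, 4 mm thick, origin at the centre of its underside on the table.
- wafer_box: White closed box 104 x 124 x 65 mm, a bystander at the back; origin at the centre of its underside.
- wafer_jar: Grey round wafer jar, 112 mm across, 50 mm high, a bystander at the back; origin at the centre of its underside.
- bottle: Amber bottle, 70 mm across, 150 mm high, a bystander at the back; origin at the centre of its underside.
- keypad: Black keypad 150 x 80 x 22 mm, a bystander at the left; origin at the centre of its underside.
- notebook: Notebook 210 x 150 x 12 mm, a bystander at the right; origin at the centre of its underside.
- tweezer_case: Green flat case 18 x 130 x 14 mm, a bystander lying in front of the mat; origin at the centre of its underside.
- wafer_lid: Yellow disc 76 mm across, 12 mm high, a bystander lying in front of the dock; origin at the centre of its underside.
There are look-alikes about, which are no part of the job. Leave any turquoise look-alike of the carrier alone.

How it is judged:
By the outcome, as a careful person would: the job done as asked, in the order asked, and still so for the second after the job is handed in, with the robot touching nothing.
It also fails if it takes over 66 s, if anything falls off the work surface, if the arm or the gripper's body presses on something with over 40 N, if the wrist force passes 120 N, or if a joint passes its speed limit or range.

## Working session

There is one attempt and no reset: what is moved stays moved. The work goes in short steps, Python scripts to look and compute and a tool call to move; the robot and the scene stay as the last step left them, time stands still between calls to the robot, and variables do not carry over. Pictures are saved under pics/ and viewed, at most 10 in all, crops included, and the job is handed in when it is done.

Besides the shell and the picture viewer there is one more tool, called in YAML: its name, and indented under it one key for each argument. jog_arm: Moves the arm, as the interface text tells. Shifts and turns lie within -1 to 1; 1 stands for 50 cm of shift or pi/2 rad of turn. Its arguments: {"type":"object","properties":{"commands":{"type":"array"},"hand":{"type":"number"},"force":{"type":"number"}},"required":["commands"]}

```bash
mkdir -p pics
cat > h.py <<'E'
import numpy as np, cv2
from plant import read_state, viewer, manip
def snap(n,f):
    c=viewer.read_camera(n); cv2.imwrite(f'pics/{f}.png',c['pixels'][:,:,::-1]); np.savez(f'pics/{f}.npz',**{k:c[k] for k in ('K','T')}); return c
def ray(f,uv,z):
    d=np.load(f'pics/{f}.npz'); K,T=d['K'],d['T']
    p=np.linalg.inv(K)@[uv[0],uv[1],1]; v=T[:3,:3]@[p[0],-p[1],-p[2]]; o=T[:3,3]
    return o+v*(z-o[2])/v[2]
def proj(f,P):
    d=np.load(f'pics/{f}.npz'); K,T=d['K'],d['T']
    q=(np.asarray(P)-T[:3,3])@T[:3,:3]; q=q*[1,-1,-1]; q=q@K.T; return q[...,:2]/q[...,2:]
E
python3 - <<'E'
from h import *
for n in('top','side'):
    c=snap(n,n+'0'); print(c.keys(),c['K'],c['T'])
E
```

```text
dict_keys(['pixels', 'K', 'T']) [[437.9652088    0.         312.45169364]
 [  0.         437.9652088  230.88583675]
 [  0.           0.           1.        ]] [[-0.01910972  0.98767293 -0.15536086  0.3134756 ]
 [-0.99980304 -0.01970997 -0.00232389 -0.00824627]
 [-0.0053574   0.15528585  0.98785505  1.23833329]
 [ 0.          0.          0.          1.        ]]
dict_keys(['pixels', 'K', 'T']) [[524.92824285   0.         314.41077302]
 [  0.         524.92824285 239.67557168]
 [  0.           0.           1.        ]] [[ 0.92516814  0.19083183 -0.3280962   0.08286153]
 [-0.37949205  0.48112444 -0.79025632 -1.07284462]
 [ 0.00704904  0.85562987  0.51754017  0.79350468]
 [ 0.          0.          0.          1.        ]]
```

View pics/top0.png

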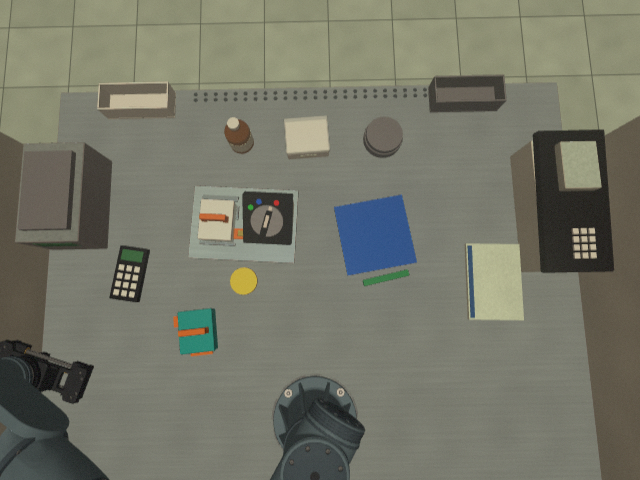

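View pics/side0.png

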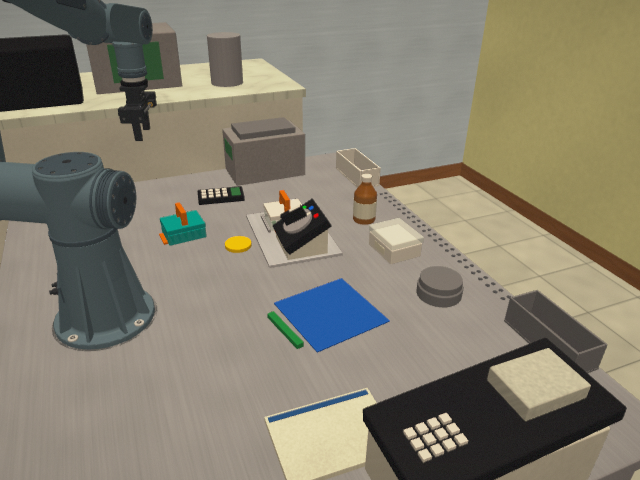

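Run:
```python
from h import *
im=cv2.imread('pics/top0.png')[175:275,180:310]; cv2.imwrite('pics/c1.png',cv2.resize(im,None,fx=6,fy=6,interpolation=cv2.INTER_CUBIC))
a=cv2.imread('pics/top0.png').astype(int); m=((a[:,:,0]>110)&(a[:,:,2]<70)&(a[:,:,1]<110)).astype('uint8'); m[:,:320]=0;m[:,440:]=0
r=cv2.minAreaRect(cv2.findContours(m,0,1)[0][0] if 0 else max(cv2.findContours(m,0,1)[0],key=cv2.contourArea))
b=cv2.boxPoints(r); print(b,[ray('top0',p,.004).round(4) for p in b], ray('top0',r[0],.004))
```

```text
[[333.80768 207.03845]
 [402.46155 193.30768]
 [416.11542 261.5769 ]
 [347.46155 275.30768]] [array([ 0.5758, -0.0681,  0.004 ]), array([ 0.6123, -0.2674,  0.004 ]), array([ 0.4142, -0.2958,  0.004 ]), array([ 0.3794, -0.1012,  0.004 ])] [ 0.49418834 -0.18310462  0.004     ]
```

View pics/c1.png

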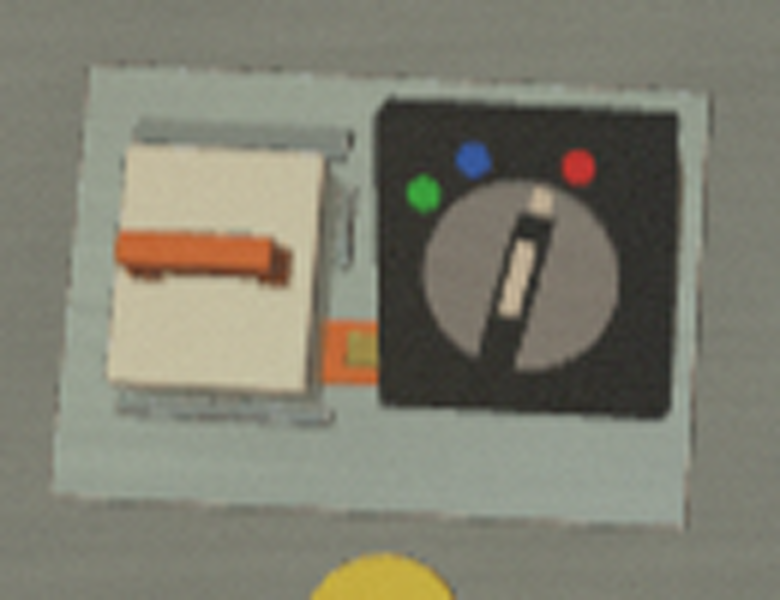

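```bash
cat >> h.py <<'E'
def Rz(a): return np.array([[np.cos(a),-np.sin(a),0],[np.sin(a),np.cos(a),0],[0,0,1]])
UP=np.array([.866,0,.5]); N=np.array([-.5,0,.866]); RT=np.array([0,-1.,0]); F=np.array([0,-.075,.085])
def dpt(a,r,h): return F+N*h+r*(np.cos(a)*UP+np.sin(a)*RT)
E
python3 - <<'E'
from h import *
from scipy.optimize import least_squares
q=np.array([(90,67),(710,92),(685,528),(53,493),(424,193),(474,159),(579,167),(521,275)]); q=(q+.5)/6-.5+[180,175]
L=np.array([(.105,.15,.01),(.105,-.15,.01),(-.105,-.15,.01),(-.105,.15,.01),dpt(-.9,.056,0),dpt(-.4,.056,0),dpt(.45,.056,0),dpt(0,0,.010)])
f=lambda p:(proj('top0',L@Rz(p[2]).T+[p[0],p[1],0])-q).ravel()
s=least_squares(f,[.55,.15,0]); print(s.x,s.fun.reshape(-1,2).round(1))
p=s.x
for a in np.arange(-.1,.5,.1):
  for r,h in((.042,.01),(.032,.046),(-.032,.046)):
    u=proj('top0',dpt(a,r,h)@Rz(p[2]).T+[p[0],p[1],0]); print(round(a,2),r,((u-[180,175]+.5)*6).round(0),end=' ')
  print()
# handle centre
print(((proj('top0',np.array([0,.069,.01+.092])@Rz(p[2]).T+[p[0],p[1],0])-[180,175]+.5)*6))
for pt in ((.5*.092+.0,0,0),):pass
print([((proj('top0',np.array([x,.069+y,.102])@Rz(p[2]).T+[p[0],p[1],0])-[180,175]+.5)*6).round() for x in(-.008,.008) for y in(-.035,.035)])
print([proj('side0',np.array(c)@Rz(p[2]).T+[p[0],p[1],0]).round() for c in L[:7]])
E
```

```text
[ 0.53257694  0.19063028 -0.06734107] [[-0.2 -0.7]
 [ 0.1 -0.1]
 [ 0.3 -0. ]
 [-0.7  0.7]
 [ 0.2 -0.2]
 [ 0.1 -0.2]
 [ 0.1 -0.3]
 [ 0.   0.6]]
-0.1 0.042 [512. 189.] -0.1 0.032 [504. 237.] -0.1 -0.032 [518. 376.] 
0.0 0.042 [522. 189.] 0.0 0.032 [511. 237.] 0.0 -0.032 [511. 376.] 
0.1 0.042 [531. 189.] 0.1 0.032 [519. 238.] 0.1 -0.032 [504. 376.] 
0.2 0.042 [541. 191.] 0.2 0.032 [526. 239.] 0.2 -0.032 [496. 374.] 
0.3 0.042 [550. 194.] 0.3 0.032 [533. 241.] 0.3 -0.032 [489. 372.] 
0.4 0.042 [559. 198.] 0.4 0.032 [540. 244.] 0.4 -0.032 [482. 369.] 
[194.37418192 249.23365676]
[array([272., 271.]), array([114., 263.]), array([275., 235.]), array([117., 228.])]
[array([309., 205.]), array([343., 252.]), array([269., 265.]), array([245., 214.]), array([304., 207.]), array([311., 207.]), array([316., 215.])]
```

```bash
cat >> h.py <<'E'
from scipy.spatial.transform import Rotation as R
P=np.array([.5326,.1906,0]); YAW=-.0673; D=Rz(YAW)
def W(l): return D@np.asarray(l)+P
def dialR(a,s=1):
    z=-N; x=s*(np.cos(a)*UP+np.sin(a)*RT); return D@np.c_[x,np.cross(z,x),z]
def rows(Rt,pt):
    s=read_state(); r=(Rt@R.from_quat(s['orientation']).as_matrix().T); v=R.from_matrix(r).as_rotvec()
    print('shift',((pt-s['eef_pos'])/.5).round(4),'turn',(v/(np.pi/2)).round(4),'deg',np.degrees(np.linalg.norm(v)).round(1))
E
python3 - <<'E'
from h import *
s=read_state(); print(s['finger_gap'],R.from_quat(s['orientation']).as_matrix().round(3))
for sg in(1,-1): rows(dialR(.2,sg),W(dpt(0,0,.095)))
print('grip',W(dpt(0,0,.016)),'N',D@N)
print('handle',W([0,.069,.01]), 'bottle',ray('top0',(236,122),.15))
E
```

```text
1.0013059464156586 [[-0.947  0.322 -0.001]
 [ 0.322  0.947 -0.001]
 [ 0.    -0.001 -1.   ]]
shift [ 0.5906 -0.85   -0.1413] turn [ 0.5052 -0.0507 -1.8962] deg 176.7
shift [ 0.5906 -0.85   -0.1413] turn [-0.0317 -0.3323  0.0379] deg 30.2
grip [0.51957442 0.11630778 0.098856  ] N [-0.4988681  0.0336246  0.866    ]
handle [0.5372402 0.2594438 0.01     ] bottle [0.7774133  0.18909291 0.15      ]
```

jog_arm:
  commands:
    - [[0.0394, -0.0567, -0.0094, -0.0021, -0.0222, 0.0025], [0.0394, -0.0567, -0.0094, -0.0021, -0.0222, 0.0025], [0.0394, -0.0567, -0.0094, -0.0021, -0.0222, 0.0025], [0.0394, -0.0567, -0.0094, -0.0021, -0.0222, 0.0025], [0.0394, -0.0567, -0.0094, -0.0021, -0.0222, 0.0025], [0.0394, -0.0567, -0.0094, -0.0021, -0.0222, 0.0025], [0.0394, -0.0567, -0.0094, -0.0021, -0.0222, 0.0025], [0.0394, -0.0567, -0.0094, -0.0021, -0.0222, 0.0025], [0.0394, -0.0567, -0.0094, -0.0021, -0.0222, 0.0025], [0.0394, -0.0567, -0.0094, -0.0021, -0.0222, 0.0025], [0.0394, -0.0567, -0.0094, -0.0021, -0.0222, 0.0025], [0.0394, -0.0567, -0.0094, -0.0021, -0.0222, 0.0025], [0.0394, -0.0567, -0.0094, -0.0021, -0.0222, 0.0025], [0.0394, -0.0567, -0.0094, -0.0021, -0.0222, 0.0025], [0.0394, -0.0567, -0.0094, -0.0021, -0.0222, 0.0025], [0, 0, 0, 0, 0, 0], [0, 0, 0, 0, 0, 0], [0, 0, 0, 0, 0, 0]]
  hand: 0
  force: 25

```text
t: 1.6
eef_pos: [0.4801, 0.1193, 0.1679]
orientation: [0.129, 0.957, 0.018, 0.258]
ft_force: [0.0, 0.3, 0.1]
finger_gap: 0.998
finger_force: 0.0
```

Run:
```python
from h import *
rows(dialR(.2,-1),W(dpt(0,0,.016))); print(read_state()['joint_positions'])
c=snap('side','s1'); im=c['pixels'][130:290,200:400,::-1]; cv2.imwrite('pics/c2.png',cv2.resize(im,None,fx=4,fy=3.75,interpolation=2))
```

```text
shift [ 0.0789 -0.0059 -0.1382] turn [-0.0012  0.0003  0.0005] deg 0.1
[ 0.03526724 -0.21892043  2.24616501 -0.08927351  0.59439735 -1.20629748]
```

View pics/c2.png

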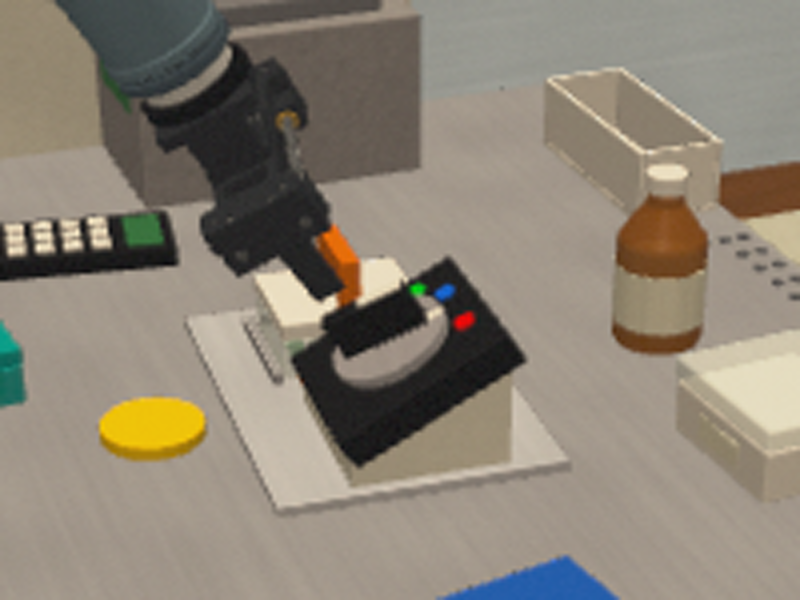

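jog_arm:
  commands:
    - [[0.0099, -0.0007, -0.0173, 0, 0, 0], [0.0099, -0.0007, -0.0173, 0, 0, 0], [0.0099, -0.0007, -0.0173, 0, 0, 0], [0.0099, -0.0007, -0.0173, 0, 0, 0], [0.0099, -0.0007, -0.0173, 0, 0, 0], [0.0099, -0.0007, -0.0173, 0, 0, 0], [0.0099, -0.0007, -0.0173, 0, 0, 0], [0.0099, -0.0007, -0.0173, 0, 0, 0], [0, 0, 0, 0, 0, 0], [0, 0, 0, 0, 0, 0]]

```text
t: 2.48
eef_pos: [0.5196, 0.1179, 0.0987]
orientation: [0.128, 0.957, 0.018, 0.258]
ft_force: [-0.6, -0.1, -0.0]
finger_gap: 1.001
finger_force: 0.0
```

jog_arm:
  commands:
    - [[0, 0, 0, 0, 0, 0], [0, 0, 0, 0, 0, 0], [0, 0, 0, 0, 0, 0], [0, 0, 0, 0, 0, 0], [0, 0, 0, 0, 0, 0], [0, 0, 0, 0, 0, 0], [0, 0, 0, 0, 0, 0], [0, 0, 0, 0, 0, 0], [0, 0, 0, 0, 0, 0], [0, 0, 0, 0, 0, 0], [0, 0, 0, 0, 0, 0], [0, 0, 0, 0, 0, 0]]
  hand: 1
  force: 20

```text
t: 3.48
eef_pos: [0.5203, 0.1175, 0.0991]
orientation: [0.129, 0.957, 0.019, 0.259]
ft_force: [2.9, 10.2, -1.9]
finger_gap: 0.181
finger_force: 19.9
```

Run:
```python
from h import *
s=read_state(); print(s['torque'])
for a in(.2,-.4): rows(dialR(a,-1),W(dpt(0,0,.016)))
print((D@N)/(np.pi/2)*.1)
```

```text
[1.22618844 0.07021049 0.63659062]
shift [-0.0015 -0.0023 -0.0004] turn [-0.0022  0.0017 -0.0003] deg 0.3
shift [-0.0015 -0.0023 -0.0004] turn [-0.1931  0.0139  0.3303] deg 34.5
[-0.03175893  0.00214061  0.05513127]
```

jog_arm:
  commands:
    - [[-0.0015, -0.0022, 0, 0, 0, 0], [0, 0, 0, -0.0241, 0.0017, 0.0413], [0, 0, 0, -0.0241, 0.0017, 0.0413], [0, 0, 0, -0.0241, 0.0017, 0.0413], [0, 0, 0, -0.0241, 0.0017, 0.0413], [0, 0, 0, -0.0241, 0.0017, 0.0413], [0, 0, 0, -0.0241, 0.0017, 0.0413], [0, 0, 0, -0.0241, 0.0017, 0.0413], [0, 0, 0, -0.0241, 0.0017, 0.0413], [0, 0, 0, 0, 0, 0], [0, 0, 0, 0, 0, 0], [0, 0, 0, 0, 0, 0]]

```text
t: 4.48
eef_pos: [0.5201, 0.1176, 0.099]
orientation: [-0.16, 0.952, -0.059, 0.253]
ft_force: [11.4, 19.4, -12.0]
finger_gap: 0.177
finger_force: 20.0
```

Run:
```python
from h import *
s=read_state(); print(s['torque'])
for a in(-.4,.45): rows(dialR(a,-1),W(dpt(0,0,.016)))
c=snap('side','s2'); im=c['pixels'][170:270,250:350,::-1]; cv2.imwrite('pics/c3.png',cv2.resize(im,None,fx=6,fy=6,interpolation=2))
```

```text
[ 2.59425488 -0.31725377  1.53705507]
shift [-0.001  -0.0025 -0.0004] turn [-0.0009  0.0017 -0.0011] deg 0.2
shift [-0.001  -0.0025 -0.0004] turn [ 0.2697 -0.016  -0.4693] deg 48.7
```

View pics/c3.png

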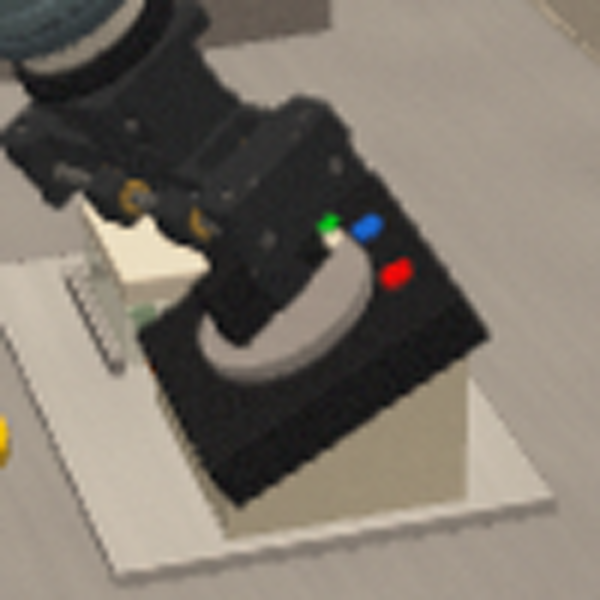

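Run:
```python
from h import *
for dP in((0,0,0),(.001,.002,0)):
  for a in(-.9,-.6,-.5,-.4,-.3,.45):
    print(a,[((proj('s2',W(dpt(a,r,h))+dP)-[250,170]+.5)*6).round() for r,h in((.056,0),(.042,.01),(.037,.01))])
```

```text
-0.9 [array([326., 227.]), array([308., 233.]), array([305., 240.])]
-0.6 [array([354., 224.]), array([329., 231.]), array([323., 239.])]
-0.5 [array([363., 225.]), array([335., 232.]), array([329., 239.])]
-0.4 [array([370., 227.]), array([341., 233.]), array([334., 241.])]
-0.3 [array([377., 230.]), array([346., 235.]), array([338., 242.])]
0.45 [array([400., 274.]), array([362., 268.]), array([353., 271.])]
-0.9 [array([327., 224.]), array([308., 230.]), array([305., 238.])]
-0.6 [array([355., 222.]), array([329., 229.]), array([324., 236.])]
-0.5 [array([363., 223.]), array([335., 229.]), array([329., 237.])]
-0.4 [array([371., 225.]), array([341., 231.]), array([334., 238.])]
-0.3 [array([377., 228.]), array([346., 233.]), array([339., 240.])]
0.45 [array([400., 271.]), array([363., 266.]), array([353., 269.])]
```

jog_arm:
  commands:
    - [[0.0015, 0.0022, -0.0005, 0, 0, 0], [0.0015, 0.0022, -0.0005, 0, 0, 0], [0, 0, 0, 0, 0, 0]]

```text
t: 4.78
eef_pos: [0.5203, 0.1179, 0.0988]
orientation: [-0.161, 0.953, -0.061, 0.251]
ft_force: [-12.2, -0.2, 14.1]
finger_gap: 0.18
finger_force: 20.0
```

jog_arm:
  commands:
    - [[-0.0015, 0, 0.0006, 0, 0, 0], [0, 0, 0, 0, 0, 0]]

```text
t: 4.95
eef_pos: [0.5202, 0.1178, 0.0989]
orientation: [-0.16, 0.952, -0.06, 0.252]
ft_force: [-0.6, 3.0, 1.9]
finger_gap: 0.179
finger_force: 20.0
```

Run:
```python
from h import *
rows(dialR(-.4,-1),W(dpt(0,0,.016)))
for n,x0,y0 in(('side',285,195),('top',240,185)):
    c=snap(n,n+'3'); im=c['pixels'][y0:y0+40,x0:x0+50,::-1]; cv2.imwrite(f'pics/d{n}.png',cv2.resize(im,None,fx=7,fy=7,interpolation=0))
a,b=cv2.imread('pics/dside.png'),cv2.imread('pics/dtop.png'); cv2.imwrite('pics/c4.png',np.hstack([a,b]))
for a in(-.6,-.4,-.2):
    print(a,[((proj(n+'3',W(dpt(a,r,.01)))-o+.5)*7).round() for n,o in(('side',[285,195]),('top',[240,185])) for r in(.042,.036)])
```

```text
shift [-0.0013 -0.003  -0.0001] turn [ 0.0006  0.0006 -0.0001] deg 0.1
-0.6 [array([139.,  94.]), array([131., 105.]), array([126., 166.]), array([135., 179.])]
-0.4 [array([152.,  97.]), array([143., 107.]), array([145., 156.]), array([152., 171.])]
-0.2 [array([164., 102.]), array([152., 112.]), array([167., 151.]), array([170., 166.])]
```

View pics/c4.png

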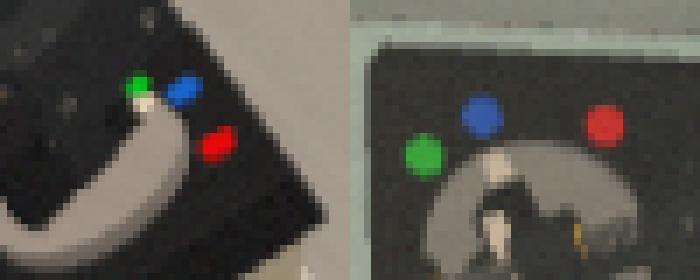

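jog_arm:
  commands:
    - [[0, 0, 0, 0, 0, 0], [0, 0, 0, 0, 0, 0], [0, 0, 0, 0, 0, 0], [0, 0, 0, 0, 0, 0], [0, 0, 0, 0, 0, 0], [0, 0, 0, 0.0245, -0.0017, -0.0426], [0, 0, 0, 0.0245, -0.0017, -0.0426], [0, 0, 0, 0.0245, -0.0017, -0.0426], [0, 0, 0, 0.0245, -0.0017, -0.0426], [0, 0, 0, 0.0245, -0.0017, -0.0426], [0, 0, 0, 0.0245, -0.0017, -0.0426], [0, 0, 0, 0.0245, -0.0017, -0.0426], [0, 0, 0, 0.0245, -0.0017, -0.0426], [0, 0, 0, 0.0245, -0.0017, -0.0426], [0, 0, 0, 0.0245, -0.0017, -0.0426], [0, 0, 0, 0.0245, -0.0017, -0.0426], [0, 0, 0, 0, 0, 0], [0, 0, 0, 0, 0, 0], [0, 0, 0, 0, 0, 0]]

```text
t: 6.63
eef_pos: [0.5202, 0.1175, 0.0989]
orientation: [0.246, 0.934, 0.048, 0.254]
ft_force: [-3.0, 3.1, 4.1]
finger_gap: 0.186
finger_force: 20.0
```

Run:
```python
from h import *
for a in(.45,-.9): rows(dialR(a,-1),W(dpt(0,0,.016)))
```

```text
shift [-0.0013 -0.0023 -0.    ] turn [ 0.0021 -0.0001 -0.001 ] deg 0.2
shift [-0.0013 -0.0023 -0.    ] turn [-0.4268  0.0297  0.7432] deg 77.2
```

jog_arm:
  commands:
    - [[0, 0, 0, 0, 0, 0], [0, 0, 0, 0, 0, 0], [0, 0, 0, 0, 0, 0], [0, 0, 0, 0, 0, 0], [0, 0, 0, 0, 0, 0], [0, 0, 0, 0, 0, 0], [0, 0, 0, 0, 0, 0], [0, 0, 0, 0, 0, 0], [0, 0, 0, 0, 0, 0], [0, 0, 0, 0, 0, 0], [0, 0, 0, 0, 0, 0], [0, 0, 0, -0.0237, 0.0017, 0.0413], [0, 0, 0, -0.0237, 0.0017, 0.0413], [0, 0, 0, -0.0237, 0.0017, 0.0413], [0, 0, 0, -0.0237, 0.0017, 0.0413], [0, 0, 0, -0.0237, 0.0017, 0.0413], [0, 0, 0, -0.0237, 0.0017, 0.0413], [0, 0, 0, -0.0237, 0.0017, 0.0413], [0, 0, 0, -0.0237, 0.0017, 0.0413], [0, 0, 0, -0.0237, 0.0017, 0.0413]]

```text
t: 8.3
eef_pos: [0.5203, 0.1177, 0.0989]
orientation: [-0.078, 0.963, -0.038, 0.256]
ft_force: [-2.9, 4.3, 3.8]
finger_gap: 0.182
finger_force: 20.0
```

jog_arm:
  commands:
    - [[0, 0, 0, -0.0237, 0.0017, 0.0413], [0, 0, 0, -0.0237, 0.0017, 0.0413], [0, 0, 0, -0.0237, 0.0017, 0.0413], [0, 0, 0, -0.0237, 0.0017, 0.0413], [0, 0, 0, -0.0237, 0.0017, 0.0413], [0, 0, 0, -0.0237, 0.0017, 0.0413], [0, 0, 0, -0.0237, 0.0017, 0.0413], [0, 0, 0, -0.0237, 0.0017, 0.0413], [0, 0, 0, -0.0237, 0.0017, 0.0413], [0, 0, 0, 0, 0, 0], [0, 0, 0, 0, 0, 0], [0, 0, 0, 0, 0, 0]]

```text
t: 9.3
eef_pos: [0.5202, 0.1179, 0.0988]
orientation: [-0.39, 0.884, -0.12, 0.229]
ft_force: [-3.7, 6.2, 4.9]
finger_gap: 0.181
finger_force: 20.0
```

Run:
```python
from h import *
rows(dialR(-.9,-1),W(dpt(0,0,.016)))
```

```text
shift [-0.0012 -0.0032  0.0001] turn [-0.0005 -0.0007  0.0008] deg 0.1
```

jog_arm:
  commands:
    - [[0, 0, 0, 0, 0, 0], [0, 0, 0, 0, 0, 0], [0, 0, 0, 0, 0, 0], [0, 0, 0, 0, 0, 0], [0, 0, 0, 0, 0, 0], [0, 0, 0, 0, 0, 0], [0, 0, 0, 0, 0, 0], [0, 0, 0, 0, 0, 0], [0, 0, 0, 0, 0, 0], [0, 0, 0, 0, 0, 0], [0, 0, 0, 0, 0, 0]]

```text
t: 10.22
eef_pos: [0.5201, 0.1179, 0.0988]
orientation: [-0.39, 0.884, -0.12, 0.229]
ft_force: [-3.4, 5.9, 4.3]
finger_gap: 0.178
finger_force: 20.0
```

jog_arm:
  commands:
    - [[0, 0, 0, 0, 0, 0], [0, 0, 0, 0, 0, 0], [0, 0, 0, 0, 0, 0], [0, 0, 0, 0, 0, 0], [0, 0, 0, 0, 0, 0], [0, 0, 0, 0, 0, 0], [0, 0, 0, 0, 0, 0], [0, 0, 0, 0, 0, 0], [0, 0, 0, 0, 0, 0], [-0.016, 0.001, 0.0277, 0, 0, 0], [-0.016, 0.001, 0.0277, 0, 0, 0], [-0.016, 0.001, 0.0277, 0, 0, 0], [-0.016, 0.001, 0.0277, 0, 0, 0], [-0.016, 0.001, 0.0277, 0, 0, 0], [-0.016, 0.001, 0.0277, 0, 0, 0], [0, 0, 0, 0, 0, 0]]
  hand: 0

```text
t: 11.55
eef_pos: [0.4729, 0.1208, 0.1847]
orientation: [-0.39, 0.883, -0.121, 0.231]
ft_force: [0.0, 0.3, 0.4]
finger_gap: 1.0
finger_force: 0.0
```

```bash
cat >> h.py <<'E'
def carR(s=1,p=0):
    y=s*np.array([1.,0,0]); z=np.array([0,0,-1.]); M=np.c_[np.cross(y,z),y,z]
    return D@R.from_rotvec([0,p,0]).as_matrix()@M
E
python3 - <<'E'
from h import *
print(read_state()['joint_positions'].round(2) if hasattr(read_state()['joint_positions'],'round') else read_state()['joint_positions'])
for s in(1,-1): rows(carR(s),W([0,.069,.15])+[.0005,.0015,0])
c=snap('top','t5'); im=c['pixels'][175:275,180:310,::-1]; cv2.imwrite('pics/c5.png',cv2.resize(im,None,fx=6,fy=6,interpolation=2))
E
```

```text
[ 0.04 -0.27  2.25 -0.09  0.64 -2.3 ]
shift [ 0.1297  0.2803 -0.0694] turn [ 0.4204  0.1159 -1.5262] deg 142.9
shift [ 0.1297  0.2803 -0.0694] turn [-0.0908  0.3295  0.4179] deg 48.6
```

View pics/c5.png

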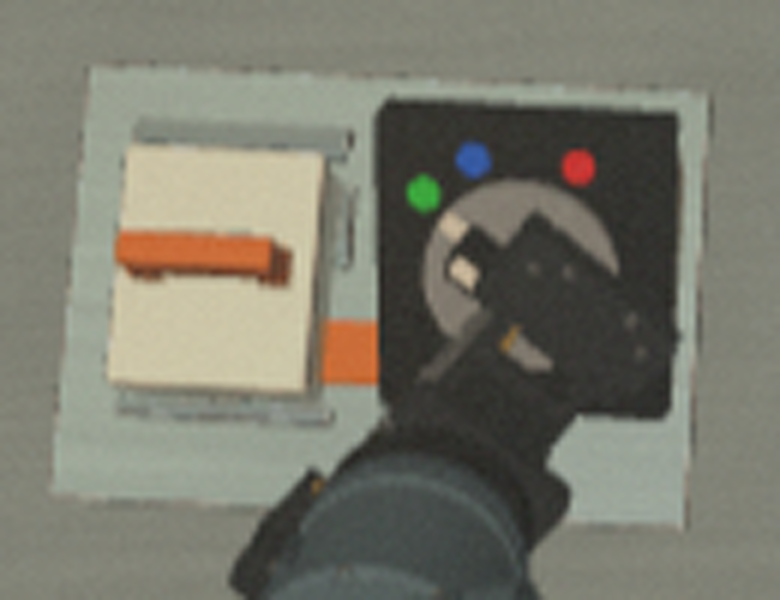

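jog_arm:
  commands:
    - [[0, 0.004, 0.02, 0.0191, 0.0053, -0.0694], [0, 0.004, 0.02, 0.0191, 0.0053, -0.0694], [0, 0.004, 0.02, 0.0191, 0.0053, -0.0694], [0, 0.004, 0.02, 0.0191, 0.0053, -0.0694], [0, 0.004, 0.02, 0.0191, 0.0053, -0.0694], [0.008, 0.017, 0, 0.0191, 0.0053, -0.0694], [0.008, 0.017, 0, 0.0191, 0.0053, -0.0694], [0.008, 0.017, 0, 0.0191, 0.0053, -0.0694], [0.008, 0.017, 0, 0.0191, 0.0053, -0.0694], [0.008, 0.017, 0, 0.0191, 0.0053, -0.0694], [0.008, 0.017, 0, 0.0191, 0.0053, -0.0694], [0.008, 0.017, 0, 0.0191, 0.0053, -0.0694], [0.008, 0.017, 0, 0.0191, 0.0053, -0.0694], [0.008, 0.017, 0, 0.0191, 0.0053, -0.0694], [0.008, 0.017, 0, 0.0191, 0.0053, -0.0694], [0.008, 0.017, 0, 0.0191, 0.0053, -0.0694], [0.008, 0.017, 0, 0.0191, 0.0053, -0.0694], [0.008, 0.017, 0, 0.0191, 0.0053, -0.0694], [0.008, 0.017, 0, 0.0191, 0.0053, -0.0694], [0.008, 0.017, 0, 0.0191, 0.0053, -0.0694]]

```text
t: 13.27
eef_pos: [0.5327, 0.2583, 0.2298]
orientation: [0.654, 0.756, -0.013, 0.026]
ft_force: [0.5, -0.4, -1.0]
finger_gap: 0.999
finger_force: 0.0
```

jog_arm:
  commands:
    - [[0.008, 0.006, 0, 0.0191, 0.0053, -0.0694], [0, 0, 0, 0.0191, 0.0053, -0.0694], [0, 0, 0, 0, 0, 0], [0, 0, 0, 0, 0, 0]]

```text
t: 13.6
eef_pos: [0.5363, 0.2603, 0.2302]
orientation: [0.73, 0.683, 0.001, -0.001]
ft_force: [-0.1, 0.1, -0.1]
finger_gap: 0.996
finger_force: 0.0
```

Run:
```python
from h import *
print(read_state()['joint_positions'].round(2))
rows(carR(1),W([0,.069,.01+.061])+[.0005,.0015,0])
# handle centre from images: orange blob top face
q=np.array([(115,233),(272,237),(272,275),(117,262)]); q=(q.mean(0)+.5)/6-.5+[180,175]; print(ray('t5',q,.100), W([0,.069,.1]))
```

```text
[0.25 0.23 1.56 0.   1.34 0.32]
shift [ 0.0028  0.0012 -0.3184] turn [-0.0017  0.0006 -0.0008] deg 0.2
[0.53625712 0.25986704 0.1       ] [0.5372402 0.2594438 0.1      ]
```

jog_arm:
  commands:
    - [[0.002, 0.001, -0.05, 0, 0, 0], [0, 0, -0.05, 0, 0, 0], [0, 0, -0.05, 0, 0, 0], [0, 0, -0.04, 0, 0, 0], [0, 0, -0.03, 0, 0, 0], [0, 0, -0.03, 0, 0, 0], [0, 0, -0.03, 0, 0, 0], [0, 0, -0.02, 0, 0, 0], [0, 0, -0.01, 0, 0, 0], [0, 0, -0.008, 0, 0, 0], [0, 0, 0, 0, 0, 0], [0, 0, 0, 0, 0, 0]]

```text
t: 14.6
eef_pos: [0.5376, 0.2616, 0.0734]
orientation: [0.731, 0.683, 0.003, -0.0]
ft_force: [0.3, -0.3, 0.7]
finger_gap: 0.998
finger_force: 0.0
```

jog_arm:
  commands:
    - [[0, 0, 0, 0, 0, 0], [0, 0, 0, 0, 0, 0], [0, 0, 0, 0, 0, 0], [0, 0, 0, 0, 0, 0], [0, 0, 0, 0, 0, 0], [0, 0, 0, 0, 0, 0], [0, 0, 0, 0, 0, 0], [0, 0, 0, 0, 0, 0], [0, 0, 0, 0, 0, 0], [0, 0, 0, 0, 0, 0], [0, 0, 0, 0, 0, 0], [0, 0, 0, 0, 0, 0]]
  hand: 1
  force: 25

```text
t: 15.6
eef_pos: [0.5375, 0.2615, 0.0729]
orientation: [0.731, 0.683, 0.003, -0.0]
ft_force: [1.7, 1.2, -1.0]
finger_gap: 0.179
finger_force: 25.0
```

Run:
```python
from h import *
rows(carR(1),W([0,.069,.01+.061])+[.0005,.0015,0])
s=read_state(); print(np.array(s['torque']).round(2))
# tip plan: pivot at toe tip bottom (0.067,.,0) relative cradle; TCP local (0,.061)
for th in(.03,.06,.09,.12):
    r=R.from_rotvec([0,th,0]).as_matrix()@np.array([-.067,0,.061])-[-.067,0,.061]; print(th,((D@r)/.5).round(4))
print('turn axis/.01', (D@[0,1,0])*.01/(np.pi/2))
```

```text
shift [ 0.0005 -0.001  -0.0039] turn [-0.0026  0.0021  0.0006] deg 0.3
[-0.07 -0.11 -0.01]
0.03 [ 0.0037 -0.0003  0.004 ]
0.06 [ 0.0075 -0.0005  0.0078]
0.09 [ 0.0115 -0.0008  0.0115]
0.12 [ 0.0155 -0.001   0.0152]
turn axis/.01 [0.00042812 0.00635179 0.        ]
```

jog_arm:
  commands:
    - [[0.0019, -0.0001, 0.0024, 0.0006, 0.0095, 0], [0.0019, -0.0001, 0.0024, 0.0006, 0.0095, 0], [0.0019, -0.0001, 0.0024, 0.0006, 0.0095, 0], [0.0019, -0.0001, 0.0023, 0.0006, 0.0095, 0], [0, 0, 0, 0, 0, 0], [0, 0, 0, 0, 0, 0]]

```text
t: 16.1
eef_pos: [0.5413, 0.2611, 0.0774]
orientation: [0.731, 0.682, -0.018, -0.022]
ft_force: [0.3, 0.3, -3.6]
finger_gap: 0.18
finger_force: 25.0
```

jog_arm:
  commands:
    - [[0.0019, -0.0001, 0.0022, 0.0006, 0.0095, 0], [0.0019, -0.0001, 0.0022, 0.0006, 0.0095, 0], [0.0019, -0.0001, 0.0021, 0.0006, 0.0095, 0], [0.0019, -0.0001, 0.0021, 0.0006, 0.0095, 0], [0, 0, 0, 0, 0, 0], [0, 0, 0, 0, 0, 0], [0, 0, 0, 0, 0, 0]]

```text
t: 16.68
eef_pos: [0.5448, 0.261, 0.0818]
orientation: [0.73, 0.681, -0.039, -0.044]
ft_force: [-0.2, -0.2, -4.1]
finger_gap: 0.182
finger_force: 25.0
```

Run:
```python
from h import *
s=read_state(); print(np.array(s['torque']).round(2),s['eef_pos'], (D.T@R.from_quat(s['orientation']).as_matrix()@np.array([0,0,-1.])).round(3))
c=snap('side','s6'); im=c['pixels'][160:280,220:380,::-1]; cv2.imwrite('pics/c6.png',cv2.resize(im,None,fx=5,fy=5,interpolation=2))
```

```text
[-0.05 -0.    0.02] [0.54475918 0.26101231 0.08184171] [ 0.117 -0.004  0.993]
```

View pics/c6.png

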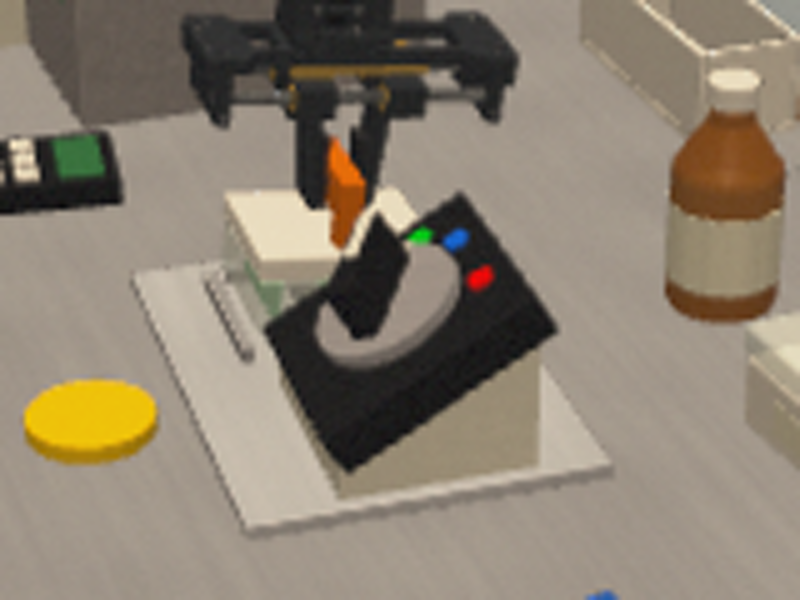

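jog_arm:
  commands:
    - [[-0.006, 0.0004, 0, 0, 0, 0], [-0.006, 0.0004, 0, 0, 0, 0], [-0.006, 0.0004, 0, 0, 0, 0], [-0.006, 0.0004, 0, 0, 0, 0], [-0.006, 0.0004, 0, 0, 0, 0], [-0.006, 0.0004, 0, 0, 0, 0], [0, 0, 0, 0, 0, 0], [0, 0, 0, 0, 0, 0]]

```text
t: 17.4
eef_pos: [0.5267, 0.2623, 0.0821]
orientation: [0.73, 0.681, -0.039, -0.044]
ft_force: [0.6, 0.5, -3.9]
finger_gap: 0.179
finger_force: 25.0
```

jog_arm:
  commands:
    - [[0, 0, 0.006, 0, 0, 0], [0, 0, 0.006, 0, 0, 0], [0, 0, 0.01, 0, 0, 0], [0, 0, 0.01, 0, 0, 0], [0, 0, 0.02, 0, 0, 0], [0, 0, 0.03, 0, 0, 0], [0, 0, 0.04, 0, 0, 0], [0, 0, 0.04, 0, 0, 0], [0, 0, 0.04, 0, 0, 0], [0, 0, 0.04, 0, 0, 0], [0, 0, 0.04, 0, 0, 0], [0, 0, 0.04, -0.0013, -0.0191, 0], [0, 0, 0.03, -0.0013, -0.0191, 0], [0, 0, 0.02, -0.0013, -0.0191, 0], [0, 0, 0.01, -0.0011, -0.0172, 0], [0, 0, 0, 0, 0, 0], [0, 0, 0, 0, 0, 0]]

```text
t: 18.82
eef_pos: [0.5263, 0.2623, 0.2732]
orientation: [0.731, 0.683, 0.001, -0.001]
ft_force: [0.3, 0.6, -3.9]
finger_gap: 0.177
finger_force: 25.0
```

Run:
```python
from h import *
print(read_state()['joint_positions'].round(2))
D[:]=Rz(YAW); rows(carR(1),np.array([.4954,-.1831,.074]))
b=D.copy(); rows(Rz(.167-YAW)@carR(1),np.array([.4954,-.1831,.074]))
```

```text
[0.26 0.18 1.54 0.   1.42 0.33]
shift [-0.0618 -0.8908 -0.3985] turn [-0.0024  0.0001  0.0003] deg 0.2
shift [-0.0618 -0.8908 -0.3985] turn [-0.0024 -0.0002  0.1495] deg 13.5
```

jog_arm:
  commands:
    - [[-0.001, -0.02, 0, 0, 0, 0.0083], [-0.003, -0.04, 0, 0, 0, 0.0083], [-0.0036, -0.052, 0, 0, 0, 0.0083], [-0.0036, -0.052, 0, 0, 0, 0.0083], [-0.0036, -0.052, 0, 0, 0, 0.0083], [-0.0036, -0.052, 0, 0, 0, 0.0083], [-0.0036, -0.052, 0, 0, 0, 0.0083], [-0.0036, -0.052, 0, 0, 0, 0.0083], [-0.0036, -0.052, 0, 0, 0, 0.0083], [-0.0036, -0.052, 0, 0, 0, 0.0083], [-0.0036, -0.052, 0, 0, 0, 0.0083], [-0.0036, -0.052, 0, 0, 0, 0.0083], [-0.0036, -0.052, 0, 0, 0, 0.0083], [-0.0036, -0.052, 0, 0, 0, 0.0083], [-0.0036, -0.052, 0, 0, 0, 0.0083], [-0.0036, -0.052, 0, 0, 0, 0.0083], [-0.0036, -0.052, 0, 0, 0, 0.0083], [-0.003, -0.05, 0, 0, 0, 0.0083], [0, 0, 0, 0, 0, 0], [0, 0, 0, 0, 0, 0]]

```text
t: 20.48
eef_pos: [0.4956, -0.1837, 0.2716]
orientation: [0.647, 0.762, 0.001, -0.003]
ft_force: [0.7, 1.0, -4.0]
finger_gap: 0.179
finger_force: 25.0
```

jog_arm:
  commands:
    - [[0, 0, -0.04, 0, 0, 0], [0, 0, -0.05, 0, 0, 0], [0, 0, -0.05, 0, 0, 0], [0, 0, -0.05, 0, 0, 0], [0, 0, -0.04, 0, 0, 0], [0, 0, -0.04, 0, 0, 0], [0, 0, -0.03, 0, 0, 0], [0, 0, -0.02, 0, 0, 0], [0, 0, 0, 0, 0, 0], [0, 0, 0, 0, 0, 0]]

```text
t: 21.32
eef_pos: [0.4962, -0.182, 0.1127]
orientation: [0.646, 0.764, 0.001, -0.002]
ft_force: [0.2, -0.1, -3.3]
finger_gap: 0.177
finger_force: 25.0
```

Run:
```python
from h import *
rows(Rz(.167-YAW)@carR(1),np.array([.4954,-.1831,.067]))
c=snap('side','s7'); im=c['pixels'][200:360,240:440,::-1]; cv2.imwrite('pics/c7.png',cv2.resize(im,None,fx=4,fy=3.75,interpolation=2))
```

```text
shift [-0.0016 -0.0022 -0.0914] turn [-0.0029 -0.0011 -0.0001] deg 0.3
```

View pics/c7.png

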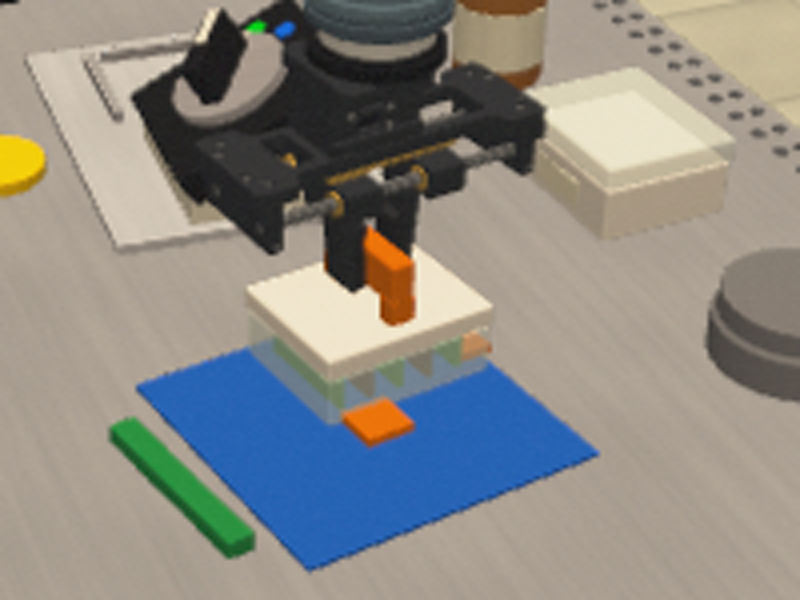

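jog_arm:
  commands:
    - [[0, -0.002, -0.02, 0, 0, 0], [0, 0, -0.02, 0, 0, 0], [0, 0, -0.02, 0, 0, 0], [0, 0, -0.01, 0, 0, 0], [0, 0, -0.006, 0, 0, 0], [0, 0, -0.004, 0, 0, 0], [0, 0, -0.003, 0, 0, 0], [0, 0, 0, 0, 0, 0], [0, 0, 0, 0, 0, 0], [0, 0, 0, 0, 0, 0]]

```text
t: 22.2
eef_pos: [0.4966, -0.1839, 0.0718]
orientation: [0.646, 0.763, 0.001, -0.001]
ft_force: [0.4, 0.3, -3.7]
finger_gap: 0.176
finger_force: 25.0
```

jog_arm:
  commands:
    - [[0, 0, -0.001, 0, 0, 0], [0, 0, -0.001, 0, 0, 0], [0, 0, -0.001, 0, 0, 0], [0, 0, -0.001, 0, 0, 0], [0, 0, 0, 0, 0, 0], [0, 0, 0, 0, 0, 0]]

```text
t: 22.7
eef_pos: [0.4963, -0.1837, 0.0694]
orientation: [0.646, 0.763, 0.001, -0.001]
ft_force: [0.2, 0.7, -3.3]
finger_gap: 0.178
finger_force: 25.0
```

jog_arm:
  commands:
    - [[0, 0, -0.001, 0, 0, 0], [0, 0, -0.001, 0, 0, 0], [0, 0, -0.001, 0, 0, 0], [0, 0, -0.001, 0, 0, 0], [0, 0, 0, 0, 0, 0], [0, 0, 0, 0, 0, 0]]

```text
t: 23.2
eef_pos: [0.4963, -0.1838, 0.0675]
orientation: [0.646, 0.763, 0.001, -0.001]
ft_force: [0.2, 0.8, -2.7]
finger_gap: 0.179
finger_force: 25.0
```

jog_arm:
  commands:
    - [[0, 0, -0.001, 0, 0, 0], [0, 0, -0.001, 0, 0, 0], [0, 0, 0, 0, 0, 0], [0, 0, 0, 0, 0, 0]]

```text
t: 23.53
eef_pos: [0.4965, -0.1843, 0.0671]
orientation: [0.646, 0.763, 0.001, -0.001]
ft_force: [-4.1, -2.1, 4.8]
finger_gap: 0.178
finger_force: 25.0
```

jog_arm:
  commands:
    - [[0, 0, 0, 0, 0, 0], [0, 0, 0, 0, 0, 0], [0, 0, 0, 0, 0, 0], [0, 0, 0, 0, 0, 0], [0, 0, 0, 0, 0, 0], [0, 0, 0, 0, 0, 0], [0, 0, 0, 0, 0, 0], [0, 0, 0, 0, 0, 0], [0, 0, 0.02, 0, 0, 0], [0, 0, 0.04, 0, 0, 0], [0, 0, 0.06, 0, 0, 0], [0, 0, 0.06, 0, 0, 0], [0, 0, 0.06, 0, 0, 0], [0, 0, 0.06, 0, 0, 0], [0, 0, 0.04, 0, 0, 0], [-0.05, 0.06, 0, 0, 0, 0], [-0.06, 0.06, 0, 0, 0, 0], [-0.06, 0.06, 0, 0, 0, 0], [-0.06, 0.06, 0, 0, 0, 0], [0, 0, 0, 0, 0, 0]]
  hand: 0

```text
t: 25.2
eef_pos: [0.3782, -0.0608, 0.2359]
orientation: [0.645, 0.764, 0.001, -0.003]
ft_force: [0.7, 0.2, 0.3]
finger_gap: 1.001
finger_force: 0.0
```

Run:
```python
from h import *
snap('top','t8')
```

```text
(no output)
```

View pics/t8.png

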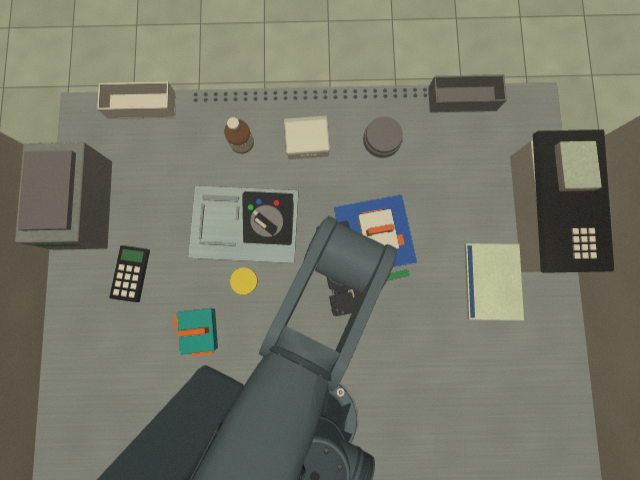

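The picture shows the carrier upright in the middle of the mat, with its handle at about (380, 230). The dial points to green, and everything else on the table is where it was.

```bash
python3 -c "
from h import *
print(manip.close_job())"
```

```text
the job is handed in; nothing more can be done
None
```

The dial went to blue, red and green in order and stays on green; the carrier came out freely and stands upright, released, in the middle of the blue mat, and the job is handed in at about 25 s (the hand-in gave no verdict).

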